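Unlock and rock a snug guide block out of a drilling jig

ROBOT

A 6-joint arm with a two-finger parallel gripper is mounted at the origin on a cart in front of the work surface, level with it; the furniture and walls round the work are solid. World frame = base frame: x ahead of the robot, y to its left, z up, the work surface at z = 0. Lengths are in m, angles in degrees, forces in N, time in s.
With the tool pointing down it reaches from about 0.4 to 0.825 m from the base axis. Payload 7 kg.
Tool frame: the origin (TCP) lies at the very end of the fingers, on their centre line; the grasp point (between the pads) lies 19 mm behind it (r.grip_depth is the distance from the TCP to the grasp point, in m); z points along the fingers, y is the line along which they close (so a half turn about z gives the same grasp; the last joint's range is limited). The gripper opens to 88 mm and grips with 3 to 60 N. Pads are 19 mm wide; open, the fingers measure 130 mm over their backs; the gripper's body (78 mm by 193 mm) begins 47 mm behind the grasp point.
Start: joints at [90.934, 20.546, 0.682, 0, -70.136, -16.507], TCP at [0.181, 0.65, 0.227] pointing down, gripper open.
Joint ranges: [-176.03, 176.03], [-82.01, 121.73], [-58.28, 71.71], [-173.87, 95.51], [-174.79, -0.11], [-173.66, 173.66]. Speed limits (degrees/s): [136.94, 136.94, 172.46, 180, 180, 180].

INTERFACE

Orientations are given as [roll, pitch, yaw] about the fixed x, y, z axes, in that order (R = Rz(yaw) Ry(pitch) Rx(roll)).
In Python, from plant import r gives the robot as it stands.
- The arm moves only by the tool play_rows, never from a script. Its argument "rows" is a list that holds one entry, the list of rows, each a list of 5 numbers: the closure, from 0 (fully open) to 1 (shut), then the shift along the tool's x, y, z each as a share of 0.5 m, from -1 to 1, then the turn about the tool's z as a share of 1.5 rad, from -1 to 1. A call has exactly 8 rows; each row is the pose to reach, as a shift and turn from the pose commanded when the call began, along the tool's axes at that moment; what a row does not reach only later rows make up. A row lasts 1/12 s, in which the tool goes at most 41.7 mm and 7.16 degrees, less where a joint would pass 70% of its speed; a pose out of reach is approached as far as the arm can. A call with a number of a shift or a turn outside -1 to 1 is refused whole. A call with a gripper value outside its range is refused whole. The fingers move at their own pace and stop on an object; "squeeze" is the grip in N (left out, the last holds). Time passes only in rows, so rows that repeat a pose let the fingers close, or fill a call up. It gives the time, the measured TCP pose, the force, the opening and the grip force at its end, in the units of the state.
- r.get_state(): the state, without advancing time (a new reading comes with each control period).
- r.capture(name): name is "scene" or "top" or "wrist"; returns the picture (480x640x3 uint8, red, green, blue); there is no depth.
- r.camera_info(name): a dict with "fovy" (degrees; the focal length in pixels is half the picture's height over the tangent of half this angle, whatever the lens; pixels are square), "cx", "cy" (the principal point, pixels), "k1" (the pictures are not rectified: a ray, as slopes to the right and down, at radius r is drawn at 1 + k1 r^2 times it, then the intrinsics apply), "pose" (4x4, takes a point from camera to world coordinates). Camera axes: x right, y down, z forward; pixel columns grow to the right and rows downward; lengths in m; the calibration is good to about 2 mm. A picture is of the moment at which its call begins: read the wrist's pose just before it. camera_info takes no time and is no camera call; for the wrist camera it gives the pose at the moment of the call.
- r.close_job(): hands the job in; it is judged then, once.
The state is a dict: "time_s": time; "joints": joint angles; "qd": joint speeds; "joint_torque": joint torques, N m; "tcp_pos": TCP position; "eef_rot": TCP orientation; "contact_force": force on the tool from outside, world axes, zero at the start; "moment": the same for the moment, N m; "gripper_width": finger opening in m; "gripper_force": force on a finger pad.
Only numpy, scipy, OpenCV 4.12 (cv2) and the standard library are available. Lean on these libraries where they do the work, as an engineer would, in place of code of your own. Each camera call takes 0.05 s, during which the arm holds its last target. There are 200 camera calls.

TASK

Turn the red lock knob on the drilling jig clockwise until it clicks over its detent and rests at its stop, the keeper tongue right clear of the blue guide block. Then grip the block and work it loose: while it is still in its socket rock it a good five degrees sideways, first away from the knob and then back over toward the knob (do not just pull it straight out), until it frees. Finish while holding it still and upright in the gripper over its socket, its underside just clear of the plate by one to two centimetres, and leave the loose things around the jig where they lie.

Things in the scene. Friction and masses are not known exactly. Their poses are not given: they have to be found in the camera images.
- jig: Aluminium drilling jig plate fixed to the table, 120 (its x) x 220 (its y) x 30 mm high. Origin: centre of its underside; z up. The lock knob's axis stands at (0, -45) mm and the socket for the guide block is centred at (0, +50) mm in its frame. The plate's place and yaw vary.
- socket (a point): Centre of the socket's mouth, level with the plate's top; axes as the jig's. Socket 28 (x) x 49 (y) mm, 22 deep. On each y side a smooth sprung plunger nose reaches into a groove of the tenon and resists the lifting of that side with about 10 N (a straight pull must beat both); a side clicks out once lifted about 3.5 mm (0.07 rad of rocking).
- guide_block: Blue guide block, 0.24-0.5 kg. Origin: centre of the tenon's underside, 18 mm below the plate top when seated; z up, x, y as the jig's. Steel tenon 26 (x) x 44 (y) mm, 18 high, grooved on its y sides; blue flange 34 x 58 mm, z = 18 to 28 mm, resting on the plate; blue head 30 x 36 mm, z = 28 to 68 mm. Grip the head on its two y faces, fingertips just above the flange.
- guide_top (a point): Centre of the block's top face (three brass bushes), 68 mm above its origin. Rocking sideways is tilting about the jig's x axis: the block pivots on its flange edge, 29 mm from the middle, and the other side lifts. Rocking back, turn it about the raised flange edge instead of letting it down, so that the freed side stays out.
- lock_knob (a joint): Lock knob angle, rad: about 0 locked, 1.2 open (stop); grows clockwise from above. A spring detent resists with at most 0.15 N m up to its hump at 0.6, where it clicks over and drives the knob on to its stop. At 0 its steel keeper tongue (14 mm wide, reaching 72 mm from the axis) points to the jig's +y and lies over the block's flange; open it points nearly to the jig's +x.
- knob_grip (a point): On the knob's axis, 72 mm above the table: the height to grip. The red grip bar is 44 mm long, 13 mm wide, in line with the tongue (along the jig's y at 0), from 47 to 81 mm above the table; the tongue's top is at 47 mm. The point turns with the knob, its y axis along the bar.
- dowel: Loose beech dowel, 18 mm thick, 160 mm long, lying behind the jig; leave alone. Origin: centre of its underside.
- block_small: Loose small wood offcut, 36 x 48 x 22 mm, in front of the jig; leave alone. Origin: centre of its underside.
- tape_measure: Loose yellow tape measure, 38 x 78 x 67 mm, beside the jig at its +y end; leave alone. Origin: centre of its underside.
Mind the look-alikes: they are no part of the job. Leave any orange or purple look-alike of the guide_block alone.

How it is judged:
By the outcome, as a careful person would: the job done as asked, in the order asked, and still so for the second after the job is handed in, while the arm keeps its last pose, push and grip.
It also fails if it takes over 51 s, if anything falls off the work surface, if the arm or the gripper's body presses on something with over 40 N, if the wrist force passes 120 N, or if a joint passes its speed limit or range.

## Working session

There is one attempt and no reset: what is moved stays moved. The work goes in short steps, Python scripts to look and compute and a tool call to move; the robot and the scene stay as the last step left them, time stands still between calls to the robot, and variables do not carry over. Pictures are saved under pics/ and viewed, at most 10 in all, crops included, and the job is handed in when it is done.

Besides the shell and the picture viewer there is one more tool, called as name([rows], argument=value, ...), one row to a line, values as JSON. play_rows: Moves the arm, as the interface text tells. Its arguments: {"type":"object","properties":{"rows":{"type":"array","items":{"type":"array","items":{"type":"array","items":{"type":"number"}}}},"squeeze":{"type":"number"}},"required":["rows"]}

```bash
mkdir -p pics; ls; python3 - <<'E'
from plant import r
import cv2,numpy as np
s=r.get_state(); print(s)
for n in ("scene","top"):
    im=r.capture(n); cv2.imwrite(f"pics/{n}0.png",im[:,:,::-1]); i=r.camera_info(n); print(n,i)
E
```

```text
pics
{'time_s': 0.0, 'joints': array([ 9.09333809e+01,  2.05918270e+01,  6.34965820e-01, -1.82469032e-02,
       -7.01349455e+01, -1.65065935e+01]), 'qd': array([-0.03606017, -0.08474199, -0.04764912,  0.04426804, -0.09476399,
       -0.0284714 ]), 'joint_torque': array([-1.53086468e-03, -5.82713270e+01,  2.93062896e+01,  6.99726686e+00,
        6.84000668e-03, -1.57679519e-04]), 'tcp_pos': array([0.18112633, 0.64975851, 0.2256332 ]), 'eef_rot': array([ 1.79907103e+02, -9.64055617e-03, -1.55794190e+01]), 'contact_force': array([ 0.12770712, -0.22972626, -0.32623917]), 'moment': array([-0.00351774,  0.01730407,  0.0337374 ]), 'gripper_force': 0.0, 'gripper_width': 0.08764180952475245}
scene {'fovy': 49.596809047274775, 'cx': 318.31794763849206, 'cy': 242.84525816909868, 'k1': 0.003237910122443677, 'pose': array([[ 6.25646548e-01, -5.15206757e-01,  5.85771623e-01,
         9.74833099e-04],
       [-7.80091437e-01, -4.17878977e-01,  4.65654927e-01,
        -2.98145874e-01],
       [ 4.87308156e-03, -7.48290824e-01, -6.63352919e-01,
         6.58605154e-01],
       [ 0.00000000e+00,  0.00000000e+00,  0.00000000e+00,
         1.00000000e+00]])}
top {'fovy': 55.87873054824979, 'cx': 322.18125560868265, 'cy': 233.25580763638365, 'k1': -0.11503928167848532, 'pose': array([[ 0.01364899, -0.97682438,  0.21360675,  0.34151622],
       [-0.99990563, -0.01299976,  0.00444379,  0.11235376],
       [-0.00156397, -0.21364724, -0.97690962,  0.91711313],
       [ 0.        ,  0.        ,  0.        ,  1.        ]])}
```

View pics/top0.png

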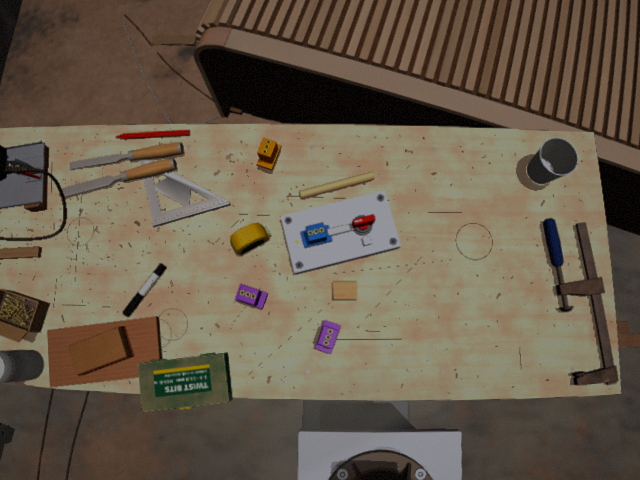

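View pics/scene0.png

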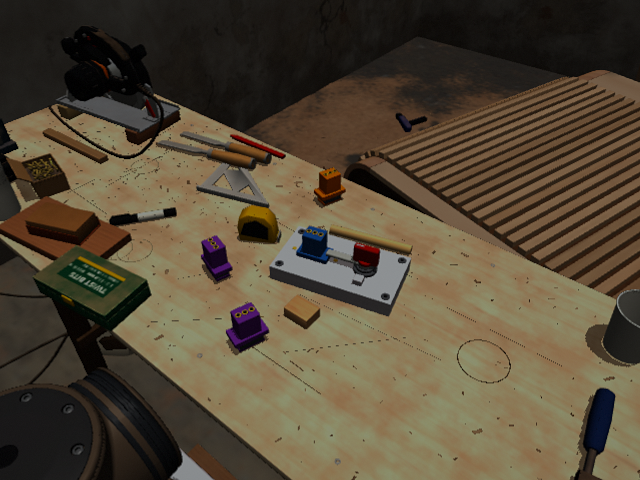

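```bash
cat > h.py <<'E'
from plant import r
import cv2,numpy as np
def ray(n,px,info=None):
    i=info or r.camera_info(n); f=240/np.tan(np.radians(i["fovy"]/2))
    K=np.array([[f,0,i["cx"]],[0,f,i["cy"]],[0,0,1]])
    p=cv2.undistortPoints(np.float64(px).reshape(-1,1,2),K,np.array([i["k1"],0,0,0])).reshape(-1,2)
    P=np.array(i["pose"]); return P[:3,3],np.c_[p,np.ones(len(p))]@P[:3,:3].T
def onz(n,px,z,info=None):
    o,d=ray(n,px,info); return (o+d*((z-o[2])/d[:,2])[:,None])[:,:2]
def big(m,k=1):
    cs=cv2.findContours(m.astype(np.uint8),cv2.RETR_EXTERNAL,cv2.CHAIN_APPROX_NONE)[0]
    return sorted(cs,key=cv2.contourArea)[-k:]
def rect(pts):
    c,s,a=cv2.minAreaRect(np.float32(pts*1000)); return np.round(c,1),np.round(s,1),round(a,1)
E
python3 - <<'E'
from h import *
for n in ("top","scene"):
    im=cv2.imread(f"pics/{n}0.png"); hsv=cv2.cvtColor(im,cv2.COLOR_BGR2HSV); H,S,V=cv2.split(hsv)
    x0,x1,y0,y1=(270,410,175,285) if n=="top" else (260,420,215,320)
    W=np.zeros(H.shape,bool); W[y0:y1,x0:x1]=1
    print(n)
    for nm,m,z in (("plate",(S<60)&(V>150),.03),("blue",(H>95)&(H<125)&(S>120),.08),("red",((H<8)|(H>172))&(S>150)&(V>60),.081)):
        c=big(m&W)[0]; print(nm,cv2.contourArea(c),cv2.boundingRect(c),rect(onz(n,c.reshape(-1,2),z)))
    cr=im[y0:y1,x0:x1]; cv2.imwrite(f"pics/{n}_crop.png",cv2.resize(cr,None,fx=5,fy=5,interpolation=cv2.INTER_CUBIC))
E
```

```text
top
plate 5938.5 (281, 191, 119, 81) (array([542.9,  80.9]), array([118.2, 217.1]), 15.2)
blue 460.0 (301, 223, 31, 24) (array([523.1, 128.7]), array([38.1, 53.4]), 15.1)
red 111.0 (353, 215, 22, 10) (array([552.4,  38.1]), array([12.3, 42. ]), 15.1)
scene
plate 1.0 (383, 301, 5, 2) (array([513.1, -30.2]), array([2.1, 6.6]), 14.0)
blue 738.5 (297, 226, 36, 38) (array([507.7, 109.9]), array([80.9, 58.9]), 21.1)
red 108.5 (354, 243, 26, 11) (array([552.6,  37.7]), array([13.3, 41.6]), 15.4)
```

View pics/top_crop.png

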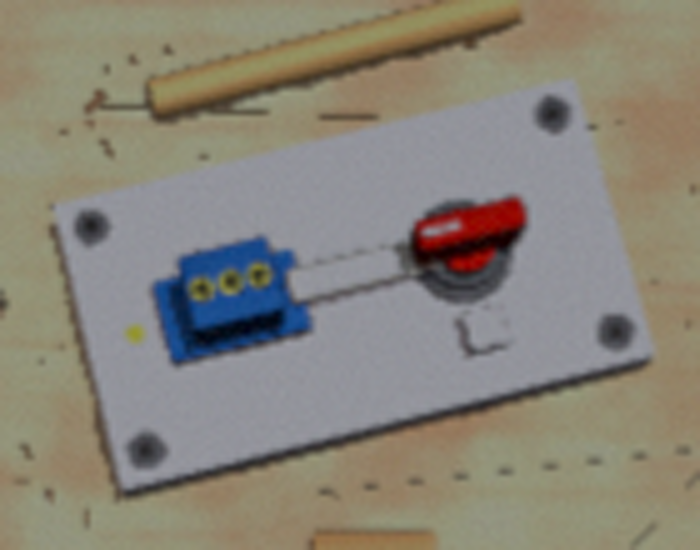

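The top view shows the jig centred near px (340,232). The blue head is at about (316,235) and the red bar at about (363,221). The top and scene cameras agree on the red bar to 1 mm: jig (0.543, 0.081), yaw about 15.1°, knob about (0.5535, 0.038), socket about (0.530, 0.129). I'll move toward the knob at the present height.

play_rows([
  [[0,0.058,0.0545,0,0],[0,0.116,0.109,0,0],[0,0.174,0.1635,0,0],[0,0.232,0.218,0,0],[0,0.29,0.2725,0,0],[0,0.348,0.327,0,0],[0,0.406,0.3815,0,0],[0,0.464,0.436,0,0]],
])

```text
time_s: 0.77
tcp_pos: [0.3466, 0.3759, 0.2264]
eef_rot: [180.0, 0.0, -15.6]
contact_force: [1.2, 0.2, 0.3]
gripper_width: 0.0879
gripper_force: 0.0
```

```bash
cat > go.py <<'E'
# usage: go.py x y z(mm TCP) yaw_deg of tool y axis -> shares needed
import sys; from h import *
from scipy.spatial.transform import Rotation as Ro
s=r.get_state(); R=Ro.from_euler('xyz',s["eef_rot"],degrees=True).as_matrix()
t=np.array([float(v) for v in sys.argv[1:4]])/1000
d=R.T@(t-s["tcp_pos"]); a=np.degrees(np.arctan2(R[1,1],R[0,1]))
print("t",s["time_s"],"pos",s["tcp_pos"].round(4),"rot",s["eef_rot"].round(2),"j",s["joints"].round(1),"F",s["contact_force"].round(1),"w",s["gripper_width"],s["gripper_force"])
print("shares",(d/.5).round(4),"tool y ang",a.round(2))
if len(sys.argv)>4:
    q=(a-float(sys.argv[4])+180)%360-180; print("turn cw deg",q.round(2),"share",(np.radians(q)/1.5).round(4))
E
python3 go.py 553.5 37.8 150 -164.9
```

```text
t 0.7667 pos [0.3466 0.3759 0.2264] rot [ 1.7999e+02  1.0000e-02 -1.5550e+01] j [ 69.4   5.  -19.6  -0.  -65.3   5.1] F [1.2 0.2 0.3] w 0.08785710457804378 0.0
shares [0.58   0.5404 0.1529] tool y ang -105.55
turn cw deg 59.35 share 0.6905
```

play_rows([
  [[0,0.056,0.052,0,0.05],[0,0.112,0.104,0,0.1],[0,0.168,0.156,0,0.15],[0,0.224,0.208,0,0.2],[0,0.28,0.26,0.02,0.25],[0,0.336,0.312,0.04,0.3],[0,0.392,0.364,0.06,0.36],[0,0.448,0.416,0.08,0.42]],
])

```text
time_s: 1.43
tcp_pos: [0.5066, 0.1156, 0.1862]
eef_rot: [-180.0, 0.0, -51.9]
contact_force: [1.3, -0.0, -0.1]
gripper_width: 0.0878
gripper_force: 0.0
```

```bash
python3 go.py 553.5 37.8 150 -164.9
```

```text
t 1.4333 pos [0.5066 0.1156 0.1862] rot [-1.7999e+02  1.0000e-02 -5.1910e+01] j [ 34.5   7.7 -22.1  -0.  -60.1   3.6] F [ 1.3 -0.  -0.1] w 0.08775840804205373 0.0
shares [0.1803 0.0221 0.0723] tool y ang -141.91
turn cw deg 22.99 share 0.2675
```

play_rows([
  [[0,0.04,0.005,0.01,0.06],[0,0.08,0.01,0.03,0.12],[0,0.12,0.015,0.05,0.18],[0,0.16,0.02,0.07,0.24],[0,0.18,0.022,0.072,0.267],[0,0.18,0.022,0.072,0.267],[0,0.18,0.022,0.072,0.267],[0,0.18,0.022,0.072,0.267]],
])

```text
time_s: 2.1
tcp_pos: [0.5533, 0.0404, 0.151]
eef_rot: [-180.0, 0.0, -74.5]
contact_force: [0.2, -0.5, -0.6]
gripper_width: 0.0878
gripper_force: 0.0
```

```bash
python3 go.py 553.5 37.8 53 -164.9; python3 - <<'E'
from h import *
im=r.capture("wrist"); i=r.camera_info("wrist"); bgr=im[:,:,::-1].copy(); cv2.imwrite("pics/w1.png",bgr)
H,S,V=cv2.split(cv2.cvtColor(bgr,cv2.COLOR_BGR2HSV))
for nm,m,z in (("blue",(H>95)&(H<125)&(S>120),.08),("red",((H<8)|(H>172))&(S>150)&(V>60),.081)):
    c=big(m)[0]; print(nm,cv2.boundingRect(c),rect(onz("wrist",c.reshape(-1,2),z,i)))
E
```

```text
t 2.1 pos [0.5533 0.0404 0.151 ] rot [-1.7997e+02  1.0000e-02 -7.4520e+01] j [ 24.4  12.9 -20.7  -0.  -56.4  -8.9] F [ 0.2 -0.5 -0.6] w 0.08781073238145919 0.0
shares [0.0053 0.0011 0.196 ] tool y ang -164.52
turn cw deg 0.38 share 0.0045
blue (301, 350, 42, 34) (array([532. , 116.4]), array([28.2, 25.5]), 15.6)
red (304, 216, 37, 67) (array([553.9,  36.5]), array([22.2, 42.5]), 15.6)
```

View pics/w1.png

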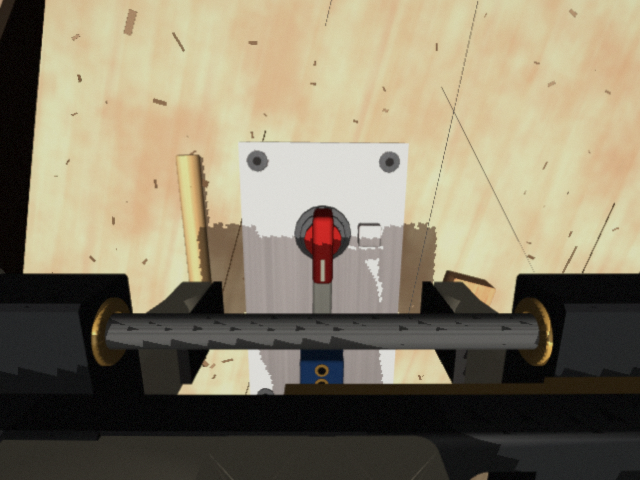

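The wrist view shows the red bar at px (322,247), lined up and centred between the fingers (world about 0.554, 0.037). I'll descend and grip.

play_rows([
  [[0,0.005,0.001,0.05,0.005],[0,0.005,0.001,0.1,0.005],[0,0.005,0.001,0.15,0.005],[0,0.005,0.001,0.18,0.005],[0,0.005,0.001,0.194,0.005],[0.4,0.005,0.001,0.194,0.005],[0.8,0.005,0.001,0.194,0.005],[1,0.005,0.001,0.194,0.005]],
], squeeze=25)

```text
time_s: 2.82
tcp_pos: [0.5544, 0.0381, 0.055]
eef_rot: [-179.9, 0.0, -75.0]
contact_force: [-0.7, 0.2, 0.5]
gripper_width: 0.0731
gripper_force: 0.0
```

play_rows([
  [[1,0,0,0,0],[1,0,0,0,0],[1,0,0,0,0],[1,0,0,0,0],[1,0,0,0,0],[1,0,0,0,0],[1,0,0,0,0],[1,0,0,0,0]],
])

```text
time_s: 3.48
tcp_pos: [0.5535, 0.0374, 0.0535]
eef_rot: [180.0, -0.0, -75.0]
contact_force: [-0.8, 0.0, 0.1]
gripper_width: 0.0198
gripper_force: 0.0
```

```bash
python3 go.py 553.5 37.8 53 -164.9
```

```text
t 3.4833 pos [0.5535 0.0374 0.0535] rot [180.    -0.   -75.05] j [ 24.1  19.4 -26.8   0.  -43.8  -9.1] F [-0.8  0.   0.1] w 0.019773296873754422 0.0
shares [-0.0008 -0.0003  0.0011] tool y ang -165.05
turn cw deg -0.15 share -0.0017
```

play_rows([
  [[1,0,0,0,0],[1,0,0,0,0],[1,0,0,0,0],[1,0,0,0,0],[1,0,0,0,0.05],[1,0,0,0,0.1],[1,0,0,0,0.15],[1,0,0,0,0.2]],
])

```text
time_s: 4.15
tcp_pos: [0.5535, 0.0375, 0.0535]
eef_rot: [-180.0, -0.0, -92.4]
contact_force: [0.2, 0.1, -1.8]
gripper_width: 0.013
gripper_force: 25.0
```

play_rows([
  [[1,0,0,0,0.05],[1,0,0,0,0.1],[1,0,0,0,0.15],[1,0,0,0,0.2],[1,0,0,0,0.25],[1,0,0,0,0.3],[1,0,0,0,0.35],[1,0,0,0,0.4]],
])

```text
time_s: 4.82
tcp_pos: [0.553, 0.0376, 0.0535]
eef_rot: [180.0, -0.0, -126.8]
contact_force: [-1.9, 1.6, 1.2]
gripper_width: 0.0129
gripper_force: 25.0
```

play_rows([
  [[1,0,0,0,0.04],[1,0,0,0,0.08],[1,0,0,0,0.12],[1,0,0,0,0.16],[1,0,0,0,0.2],[1,0,0,0,0.21],[1,0,0,0,0.21],[1,0,0,0,0.21]],
])

```text
time_s: 5.48
tcp_pos: [0.5529, 0.0378, 0.0535]
eef_rot: [180.0, -0.0, -144.5]
contact_force: [-4.8, 3.5, 2.6]
gripper_width: 0.013
gripper_force: 25.1
```

```bash
python3 go.py 553.5 37.8 53 -164.9; python3 - <<'E'
from h import *
print(r.get_state()["moment"])
for n in("scene","wrist"):
    im=r.capture(n)[:,:,::-1].copy()
    cv2.imwrite(f"pics/{n}2.png",im)
E
```

```text
t 5.4833 pos [0.5529 0.0378 0.0535] rot [ 1.7996e+02 -4.0000e-02 -1.4454e+02] j [ 24.1  19.4 -26.8  -0.  -43.8 -78.6] F [-4.8  3.5  2.6] w 0.013027891824168861 25.11636883020401
shares [-0.0011 -0.0007  0.001 ] tool y ang 125.46
turn cw deg -69.64 share -0.8102
[1.74068669 1.13372069 0.32341754]
```

View pics/wrist2.png

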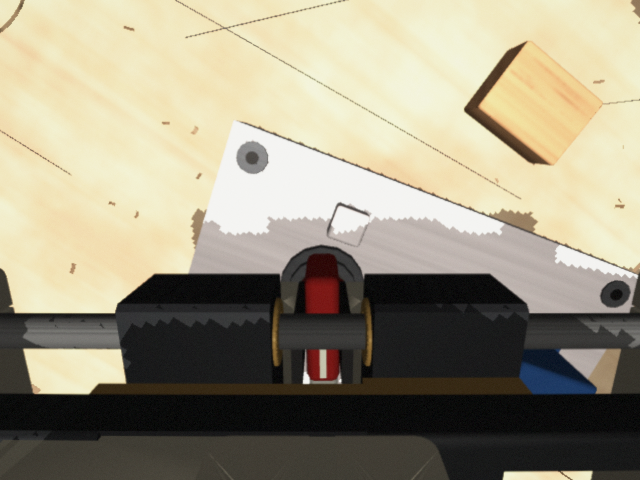

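The knob bar at px (322,320) has turned 69.5° with the tool, and the stop moment has built up. I'll release and rise.

play_rows([
  [[0.3,0,0,0,0],[0.3,0,0,0,0],[0.3,0,0,0,0],[0.3,0,0,0,0],[0.3,0,0,0,0],[0.3,0,0,-0.05,0],[0,0,0,-0.12,0],[0,0,0,-0.19,0]],
])

```text
time_s: 6.25
tcp_pos: [0.5527, 0.037, 0.1489]
eef_rot: [180.0, -0.2, -144.7]
contact_force: [0.6, 0.4, 0.3]
gripper_width: 0.0609
gripper_force: 0.0
```

```bash
python3 go.py 530 129.2 140 105.1;  python3 - <<'E'
from h import *
import sys
for n in ("top","scene"):
    im=r.capture(n)[:,:,::-1].copy(); cv2.imwrite(f"pics/{n}3.png",im); H,S,V=cv2.split(cv2.cvtColor(im,cv2.COLOR_BGR2HSV))
    for nm,m,z in (("blue",(H>95)&(H<125)&(S>120),.08),("red",((H<8)|(H>172))&(S>150)&(V>60),.081)):
        x0,x1,y0,y1=(270,410,175,285) if n=="top" else (260,420,215,320)
        W=np.zeros(H.shape,bool); W[y0:y1,x0:x1]=1
        c=big(m&W)
        if c: c=c[0]; print(n,nm,cv2.contourArea(c),cv2.boundingRect(c),rect(onz(n,c.reshape(-1,2),z)))
im=cv2.imread("pics/scene3.png")[200:320,240:430]; cv2.imwrite("pics/scene3c.png",cv2.resize(im,None,fx=4,fy=4,interpolation=cv2.INTER_CUBIC))
E
```

```text
t 6.25 pos [0.5527 0.037  0.1489] rot [ 1.7997e+02 -1.6000e-01 -1.4466e+02] j [ 24.1  13.  -20.8   0.  -56.3 -78.7] F [0.6 0.4 0.3] w 0.060911490989737666 0.0
shares [-0.0697  0.1767  0.0177] tool y ang 125.34
turn cw deg 20.24 share 0.2355
top blue 144.5 (312, 230, 20, 14) (array([516.9, 117.6]), array([22. , 33.4]), 19.6)
top red 3.5 (359, 210, 4, 5) (array([566.9,  43.4]), array([9.7, 2.7]), 32.9)
scene blue 710.5 (297, 227, 36, 37) (array([508. , 109.2]), array([76. , 62.9]), 15.7)
scene red 35.0 (365, 240, 5, 16) (array([552.9,  37.3]), array([37.3,  6.6]), 34.9)
```

View pics/scene3c.png

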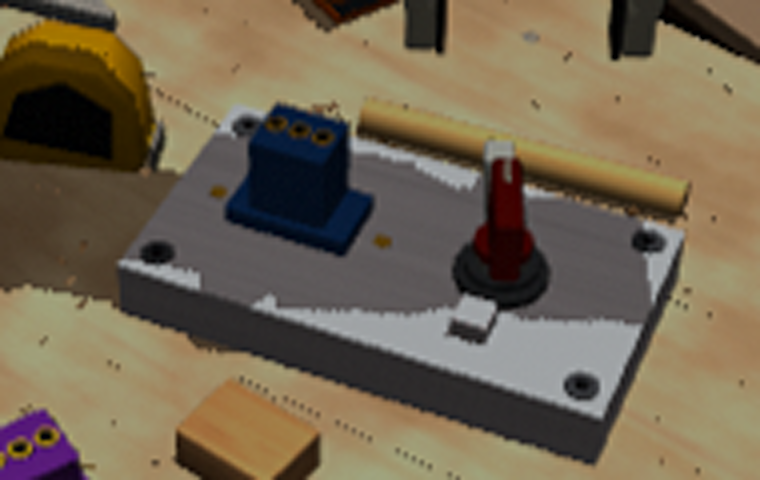

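The knob at px (505,220 in the crop) points to jig +x with its tongue clear of the flange, and the block is intact at (300,180). I'll fix the block centre from the middle bush in both views.

```bash
python3 - <<'E'
from h import *
print(onz("top",[[316.2-.4,231.2-.4]],.08), onz("scene",[[314.6,231.9]],.08))
E
```

```text
[[0.52916031 0.12832399]] [[0.53002032 0.13074058]]
```

play_rows([
  [[0,-0.01,0.025,0,0.04],[0,-0.02,0.05,0,0.08],[0,-0.03,0.075,0,0.12],[0,-0.04,0.1,0,0.16],[0,-0.055,0.14,0,0.2],[0,-0.07,0.177,0,0.235],[0,-0.07,0.177,0,0.235],[0,-0.07,0.177,0,0.235]],
])

```text
time_s: 7.02
tcp_pos: [0.5307, 0.1306, 0.1486]
eef_rot: [-180.0, 0.0, -164.7]
contact_force: [-0.1, -1.0, -0.7]
gripper_width: 0.088
gripper_force: 0.0
```

```bash
python3 go.py 530 129.2 48 105.1
```

```text
t 7.0167 pos [0.5307 0.1306 0.1486] rot [-1.8000e+02  1.0000e-02 -1.6473e+02] j [  34.4   12.3  -21.8    0.   -55.9 -109.1] F [-0.1 -1.  -0.7] w 0.08802548860308858 0.0
shares [ 0.0022 -0.0023  0.2012] tool y ang 105.27
turn cw deg 0.17 share 0.002
```

play_rows([
  [[0,0.002,-0.001,0.06,0.002],[0,0.002,-0.001,0.12,0.002],[0,0.002,-0.001,0.17,0.002],[0,0.002,-0.001,0.195,0.002],[0,0.002,-0.001,0.203,0.002],[0.5,0.002,-0.001,0.203,0.002],[1,0.002,-0.001,0.203,0.002],[1,0.002,-0.001,0.203,0.002]],
], squeeze=10)

```text
time_s: 7.68
tcp_pos: [0.5309, 0.1293, 0.0483]
eef_rot: [180.0, 0.1, -165.0]
contact_force: [-0.0, -0.5, 0.9]
gripper_width: 0.073
gripper_force: 0.0
```

play_rows([
  [[1,0,0,0,0],[1,0,0,0,0],[1,0,0,0,0],[1,0,0,0,0],[1,0,0,0,0],[1,0,0,0,0],[1,0,0,0,0],[1,0,0,0,0]],
])

```text
time_s: 8.35
tcp_pos: [0.5301, 0.1294, 0.0473]
eef_rot: [180.0, 0.0, -165.0]
contact_force: [-2.5, 1.9, 3.6]
gripper_width: 0.0361
gripper_force: 10.0
```

```bash
python3 go.py 530 129.2 48 105.1
```

```text
t 8.35 pos [0.5301 0.1294 0.0473] rot [ 1.7999e+02  2.0000e-02 -1.6502e+02] j [  34.3   19.2  -28.3   -0.   -42.5 -109.3] F [-2.5  1.9  3.6] w 0.03605221230558703 9.99942272901535
shares [ 0.0003 -0.0004 -0.0015] tool y ang 104.98
turn cw deg -0.12 share -0.0014
```

play_rows([
  [[1,0,0.001,0,0],[1,0,0.002,0,0],[1,0,0.003,0,0],[1,0,0.004,0,0],[1,0,0.006,-0.001,0],[1,0,0.007,-0.002,0],[1,0,0.008,-0.004,0],[1,0,0.008,-0.004,0]],
])

```text
time_s: 9.02
tcp_pos: [0.5282, 0.132, 0.0482]
eef_rot: [-179.9, -0.1, -165.1]
contact_force: [3.6, -6.0, -3.2]
gripper_width: 0.0364
gripper_force: 10.0
```

```bash
cat > st.py <<'E'
from h import *
s=r.get_state(); c,n=np.cos(np.radians(15.1)),np.sin(np.radians(15.1))
J=np.array([[c,n,0],[-n,c,0],[0,0,1]])
print("t %.2f"%s["time_s"],"rel grip0 mm (jig)",(J@(s["tcp_pos"]-[.5301,.1294,.0473])*1e3).round(2),"F jig",(J@s["contact_force"]).round(1),"M jig",(J@s["moment"]).round(2),"rot",s["eef_rot"].round(2),"w %.2f"%(s["gripper_width"]*1e3),"gf %.1f"%s["gripper_force"])
E
python3 st.py
```

```text
t 9.02 rel grip0 mm (jig) [-1.13  3.02  0.91] F jig [ 1.9 -6.7 -3.2] M jig [-2.54 -0.84 -0.02] rot [-1.7994e+02 -1.2000e-01 -1.6506e+02] w 36.37 gf 10.0
```

play_rows([
  [[1,0,0.001,-0.001,0],[1,0,0.002,-0.002,0],[1,0,0.003,-0.003,0],[1,0,0.004,-0.004,0],[1,0,0.005,-0.005,0],[1,0,0.006,-0.006,0],[1,0,0.006,-0.006,0],[1,0,0.006,-0.006,0]],
])

```text
time_s: 9.68
tcp_pos: [0.5274, 0.1346, 0.051]
eef_rot: [-179.9, -0.2, -165.1]
contact_force: [4.7, -6.6, -4.0]
gripper_width: 0.0376
gripper_force: 9.9
```

```bash
python3 st.py
```

```text
t 9.68 rel grip0 mm (jig) [-1.3   5.75  3.68] F jig [ 2.8 -7.6 -4. ] M jig [-3.06 -1.   -0.08] rot [-1.7992e+02 -1.5000e-01 -1.6505e+02] w 37.61 gf 9.9
```

play_rows([
  [[1,0,0.001,-0.001,0],[1,0,0.002,-0.002,0],[1,0,0.003,-0.003,0],[1,0,0.004,-0.004,0],[1,0,0.005,-0.005,0],[1,0,0.006,-0.005,0],[1,0,0.007,-0.006,0],[1,0,0.007,-0.006,0]],
])

```text
time_s: 10.35
tcp_pos: [0.5264, 0.1377, 0.0538]
eef_rot: [-179.9, -0.2, -165.1]
contact_force: [4.5, -8.6, -5.0]
gripper_width: 0.0398
gripper_force: 9.7
```

```bash
python3 st.py;  python3 - <<'E'
from h import *
im=r.capture("scene")[:,:,::-1].copy(); cv2.imwrite("pics/s4f.png",im)
cv2.imwrite("pics/s4.png",cv2.resize(im[190:310,250:400],None,fx=5,fy=5,interpolation=cv2.INTER_CUBIC))
E
```

```text
t 10.35 rel grip0 mm (jig) [-1.42  8.95  6.51] F jig [ 2.1 -9.5 -5. ] M jig [-3.67 -1.27  0.07] rot [-179.9    -0.18 -165.06] w 39.77 gf 9.7
```

View pics/s4.png

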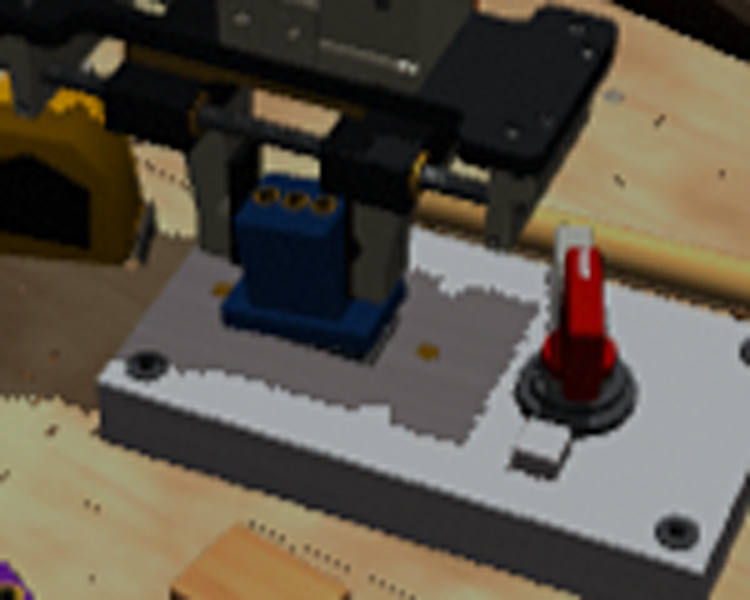

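The block is visibly tilted away from the knob: the bush line at px (267,196)–(325,204) has rotated about 8° in the image and the knob-side flange edge is lifted. I'll rock back toward the knob while rising so the freed side stays out.

play_rows([
  [[1,0,0,-0.002,0],[1,0,-0.001,-0.003,0],[1,0,-0.003,-0.004,0],[1,0,-0.005,-0.005,0],[1,0,-0.008,-0.005,0],[1,0,-0.011,-0.006,0],[1,0,-0.014,-0.006,0],[1,0,-0.017,-0.006,0]],
], squeeze=14)

```text
time_s: 11.07
tcp_pos: [0.5297, 0.1313, 0.0586]
eef_rot: [180.0, 0.0, -165.0]
contact_force: [-1.4, 1.3, -3.3]
gripper_width: 0.0362
gripper_force: 13.8
```

```bash
cat >> st.py <<'E'
im=r.capture("scene")[:,:,::-1].copy(); hsv=cv2.cvtColor(im,cv2.COLOR_BGR2HSV)
cv2.imwrite("pics/s_%.2f.png"%s["time_s"],cv2.resize(im[190:310,250:400],None,fx=5,fy=5,interpolation=cv2.INTER_CUBIC))
# bush line: yellowish pixels inside blue head
up=cv2.resize(im[215:250,290:335],None,fx=8,fy=8,interpolation=cv2.INTER_CUBIC); b,g,rr=cv2.split(up.astype(int))
H,S,V=cv2.split(cv2.cvtColor(up,cv2.COLOR_BGR2HSV)); bl=((H>95)&(H<125)&(S>110)).astype(np.uint8)
hull=np.zeros_like(bl)
if bl.any(): cv2.fillConvexPoly(hull,cv2.convexHull(big(bl)[0]),1)
m=((rr>b+10)&(hull>0)).astype(np.uint8); n,l,stt,cen=cv2.connectedComponentsWithStats(m)
p=np.array([cen[k] for k in range(1,n) if 40<stt[k,4]<900]); p=p[np.argsort(p[:,0])] if len(p) else p
print("bushes px",(p/8+[290,215]).round(1).tolist(), "slope",np.polyfit(p[:,0],p[:,1],1)[0].round(3) if len(p)>1 else None)
E
python3 st.py; python3 - <<'E'
import re
s=open('st.py').read()
for f,cut in(("scene0",None),("s4f",None)):
    exec(s.replace('r.capture("scene")[:,:,::-1].copy()',f'cv2.imread("pics/{f}.png")').replace('cv2.imwrite(','(lambda *a:0)('))
E
```

```text
t 11.07 rel grip0 mm (jig) [ 0.14  1.97 11.26] F jig [-1.1  1.6 -3.3] M jig [ 0.43  0.4  -0.05] rot [ 1.7998e+02  5.0000e-02 -1.6501e+02] w 36.24 gf 13.8
bushes px [[314.1, 229.9], [327.0, 247.1], [329.2, 247.7]] slope 1.225
t 11.12 rel grip0 mm (jig) [ 0.29  1.83 11.35] F jig [-1.7  0.1 -3.5] M jig [ 0.44  0.37 -0.06] rot [ 1.7997e+02  7.0000e-02 -1.6502e+02] w 36.21 gf 13.9
bushes px [[314.8, 232.8]] slope NoneTraceback (most recent call last):
  File "<stdin>", line 4, in <module>
AttributeError: 'dict' object has no attribute 'replace'
```

play_rows([
  [[1,0,-0.003,0.001,0],[1,0,-0.006,0.002,0],[1,0,-0.009,0.002,0],[1,0,-0.012,0.002,0],[1,0,-0.015,0.002,0],[1,0,-0.018,0.002,0],[1,0,-0.021,0.002,0],[1,0,-0.023,0.002,0]],
], squeeze=9)

```text
time_s: 11.78
tcp_pos: [0.5338, 0.1228, 0.0584]
eef_rot: [179.8, 0.3, -165.0]
contact_force: [-9.1, 16.2, 6.6]
gripper_width: 0.0391
gripper_force: 9.4
```

```bash
python3 st.py; ls pics/s_*
```

```text
t 11.78 rel grip0 mm (jig) [ 1.84 -7.33 11.09] F jig [-4.5 18.   6.6] M jig [6.83 1.56 0.1 ] rot [ 179.81    0.26 -165.  ] w 39.14 gf 9.4
bushes px [[314.1, 230.4], [319.8, 233.0], [325.5, 235.5], [331.1, 248.1]] slope 0.976
pics/s_11.07.png
pics/s_11.78.png
```

View pics/s_11.78.png

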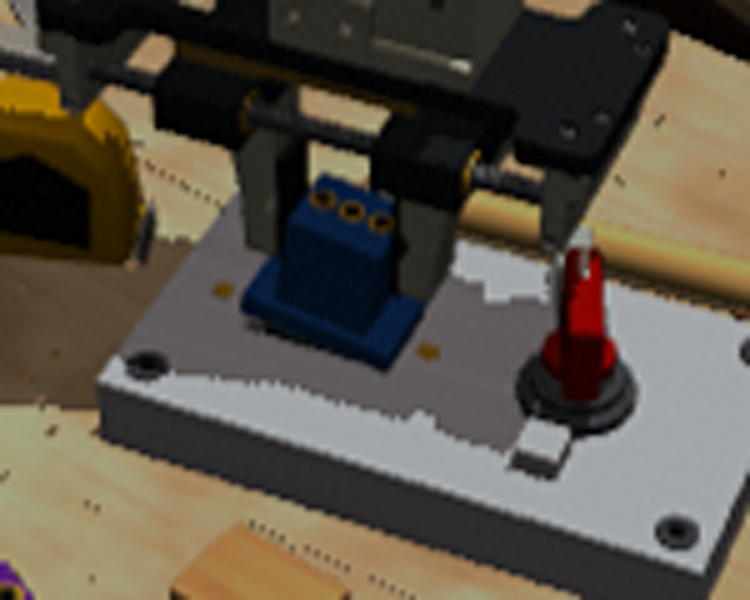

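The block at px (340,270) leans toward the knob by about 10° (bush slope 0.45 against 0.29 upright), still in its socket with the away side raised. I'll bring it upright while rising and with a firmer grip.

play_rows([
  [[1,0,0.001,-0.002,0],[1,0,0.003,-0.004,0],[1,0,0.005,-0.006,0],[1,0,0.008,-0.007,0],[1,0,0.011,-0.008,0],[1,0,0.015,-0.008,0],[1,0,0.019,-0.008,0],[1,0,0.019,-0.008,0]],
], squeeze=20)

```text
time_s: 12.5
tcp_pos: [0.5306, 0.1292, 0.0618]
eef_rot: [-180.0, 0.1, -165.0]
contact_force: [1.1, -1.0, -4.5]
gripper_width: 0.0363
gripper_force: 19.7
```

```bash
python3 st.py
```

```text
t 12.50 rel grip0 mm (jig) [ 0.46 -0.3  14.48] F jig [ 0.8 -1.2 -4.5] M jig [-0.45 -0.53  0.05] rot [-1.7998e+02  7.0000e-02 -1.6500e+02] w 36.33 gf 19.7
bushes px [[315.5, 231.1], [321.6, 233.0], [329.6, 246.1]] slope 1.092
```

play_rows([
  [[1,0,0,0,0],[1,0,0,-0.006,0],[1,0,0,-0.014,0],[1,0,0,-0.022,0],[1,0,0,-0.03,0],[1,0,0,-0.038,0],[1,0,0,-0.042,0],[1,0,0,-0.042,0]],
], squeeze=30)

```text
time_s: 13.22
tcp_pos: [0.5302, 0.1293, 0.0828]
eef_rot: [180.0, 0.1, -165.0]
contact_force: [0.8, -0.3, -3.7]
gripper_width: 0.0365
gripper_force: 29.8
```

```bash
python3 st.py; python3 - <<'E'
from h import *
im=r.capture("scene")[:,:,::-1].copy(); cv2.imwrite("pics/f.png",cv2.resize(im[180:300,260:400],None,fx=5,fy=5,interpolation=cv2.INTER_CUBIC))
E
```

```text
t 13.22 rel grip0 mm (jig) [ 0.1  -0.15 35.52] F jig [ 0.7 -0.5 -3.7] M jig [ 0.03 -0.18 -0.03] rot [ 1.7998e+02  5.0000e-02 -1.6502e+02] w 36.52 gf 29.8
bushes px [[309.4, 219.7], [315.5, 221.5], [326.4, 236.1], [329.2, 237.1]] slope 0.976
```

View pics/f.png

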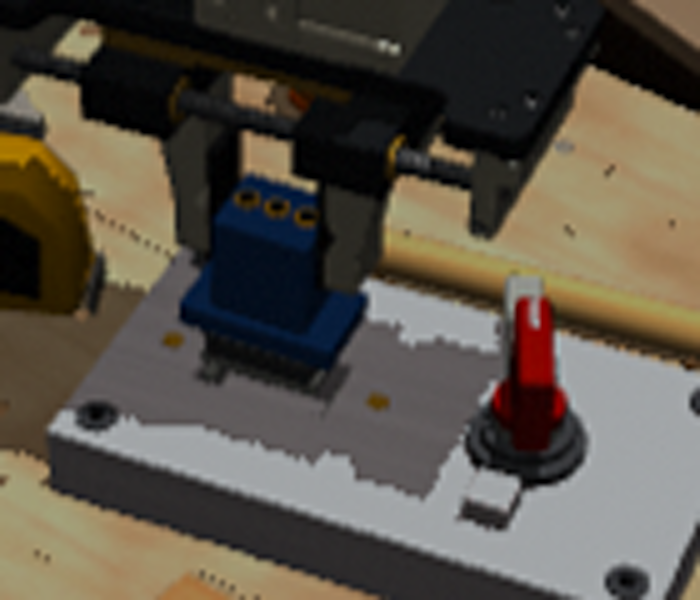

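The block is held upright with its steel tenon exposed; the middle bush is at px (277,208 in the crop). I'll work out its height from that bush and the known x,y.

```bash
python3 - <<'E'
from h import *
def hz(px):
    o,d=ray("scene",[px]); d=d[0]; t=np.dot(np.array([.5301,.1293])-o[:2],d[:2])/np.dot(d[:2],d[:2]); p=o+t*d; return p.round(4)
for px in ([314.65,231.95],[315.45,221.6]): print(hz(px))
im=cv2.imread("pics/scene0.png")
E
```

```text
[0.5294 0.1301 0.0806]
[0.5303 0.1291 0.1035]
```

play_rows([
  [[1,0,0,-0.005,0],[1,0,0,-0.01,0],[1,0,0,-0.015,0],[1,0,0,-0.02,0],[1,0,0,-0.021,0],[1,0,0,-0.021,0],[1,0,0,-0.021,0],[1,0,0,-0.021,0]],
], squeeze=35)

```text
time_s: 13.98
tcp_pos: [0.5299, 0.1291, 0.0925]
eef_rot: [-180.0, -0.0, -165.0]
contact_force: [-0.9, 1.1, -2.7]
gripper_width: 0.0355
gripper_force: 34.7
```

```bash
python3 st.py; python3 - <<'E'
from h import *
im=r.capture("scene")[:,:,::-1].copy(); cv2.imwrite("pics/g.png",cv2.resize(im[180:300,260:400],None,fx=5,fy=5,interpolation=cv2.INTER_CUBIC))
E
```

```text
t 13.98 rel grip0 mm (jig) [-0.25 -0.24 45.17] F jig [-0.5  1.3 -2.7] M jig [ 0.03 -0.16  0.  ] rot [-1.8000e+02 -1.0000e-02 -1.6503e+02] w 35.48 gf 34.7
bushes px [[300.8, 225.4], [308.7, 216.3], [314.5, 218.1], [320.5, 219.9], [326.9, 232.1], [330.4, 233.1]] slope 0.389
```

View pics/g.png

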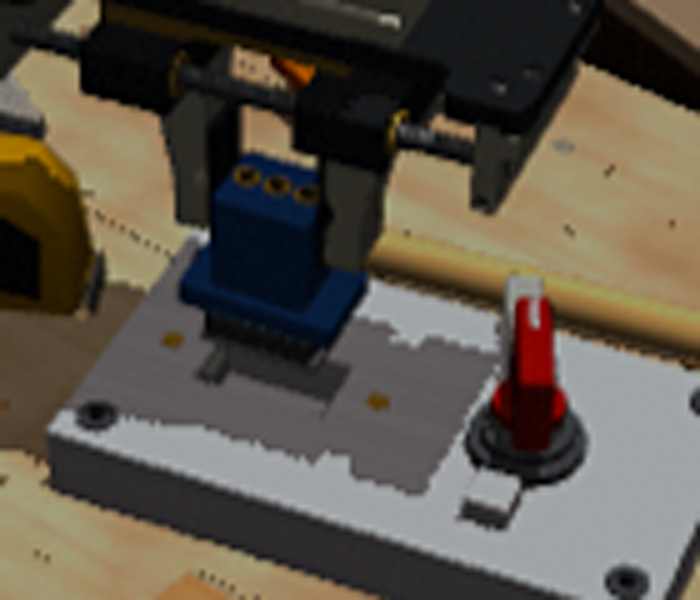

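The block is over the open socket, upright, with its middle bush at px (277,184). I'll hold once and check height and slip numerically.

play_rows([
  [[1,0,0,0,0],[1,0,0,0,0],[1,0,0,0,0],[1,0,0,0,0],[1,0,0,0,0],[1,0,0,0,0],[1,0,0,0,0],[1,0,0,0,0]],
])

```text
time_s: 14.75
tcp_pos: [0.53, 0.1291, 0.0926]
eef_rot: [-180.0, 0.0, -165.0]
contact_force: [0.1, 0.1, -3.3]
gripper_width: 0.0365
gripper_force: 34.7
```

```bash
python3 st.py; python3 - <<'E'
from h import *
for px in ([314.5,217.2],[315.4,216.8],[314.5,218.1]):
    o,d=ray("scene",[px]); d=d[0]; t=np.dot(np.array([.5301,.1293])-o[:2],d[:2])/np.dot(d[:2],d[:2]); print((o+t*d).round(4))
E
```

```text
t 14.75 rel grip0 mm (jig) [-0.13 -0.23 45.27] F jig [ 0.1  0.1 -3.3] M jig [ 0.03 -0.15  0.05] rot [-180.      0.   -165.03] w 36.47 gf 34.7
bushes px [[300.9, 225.4], [308.6, 216.2], [314.6, 218.0], [320.6, 219.9], [326.8, 232.1], [330.6, 233.1]] slope 0.389
[0.5293 0.1303 0.113 ]
[0.5302 0.1292 0.1139]
[0.5293 0.1303 0.1111]
```

```bash
python3 -c "
from plant import r
print(r.close_job())"
```

```text
the job is handed in; nothing more can be done
None
```

I turned the knob to its stop and rocked the block loose, first away from the knob and then toward it. I handed the job in at about 15 s with the block held upright over its socket, its underside about 14 mm above the plate. On the rock back, the knob-side flange edge came down close to the plate, so that side may have caught again before the final lift.

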